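# Lengthen the dish drainer by one hole

## Task

Make the telescopic dish drainer one hole longer so that more mugs can dry on it: squeeze the spring button on its front rail in flush, draw the extension out until the button clicks into the next hole, and tug it outwards for a moment with about 12 N to be sure that it has caught. Do not force the tube against the button, leave the mug, tumbler and soap bottle standing where they are, and let go of the drainer when it is locked.

Things in the scene. Friction and masses are not known exactly. Their poses are not given: they have to be found in the camera images.
- drainer: Telescopic dish drainer, stays put. Origin: on the counter, below the front rail's axis at the button; z up. Its front (button side) faces its +x, away from the robot; both rails run along its y, axes 85 mm up, the plain one at x = -200 mm; the extension draws out along +y. The wire basket of dishes (155 mm high, plates at its far end to 260 mm) begins 100 mm from the button on the -y side.
- button_seat (a point): Point on the front (+x) face of the front sleeve where the spring button sits, 85 mm above the counter; fixed to the drainer. The button is a round-headed steel pin, 9 mm thick, sprung in the inner tube; it stands 3.5 mm out of a 10.6 mm hole in the sleeve and points along the drainer's +x. About 2 N start it moving, 4.5 N hold it flush.
- grip_spot (a point): Point on the front sleeve's axis, at the start level with the button, 12 mm behind button_seat; moves with the extension. Sleeve: square tube 24 mm wide (27.5 mm over the button), from its mouth 64 mm on the basket side to 170 mm outward. It can be pinched from above, one finger in front over the button, one behind: 60 mm free on each side, cross wires behind only from 65 mm outward.
- extension (a joint): How far the extension (0.5 to 0.8 kg) is drawn out, m; 0 at its first hole. The next hole is on the mouth side, 28 to 42 mm away (drainers differ). A button standing out locks the tube, with 1 mm play. With the button squeezed flush, 8 to 12 N over the first 6 mm duck its head under the hole's edge; then it stays in and the tube slides at 3 to 6 N until it snaps out and stops it. 20 N on it would bend it.
- button (a joint): How far the spring button is pressed in, m: 0 = stands fully out, 0.0035 = flush with the sleeve's face, 0.0055 = wholly under the sleeve's wall.
- mug: White ceramic mug, 80 mm across, 95 mm high, origin at the centre of its underside; standing near, leave alone.
- soap: Orange plastic soap bottle, 68 mm across, 160 mm high, origin at the centre of its underside; standing near, leave alone.
- tumbler: Glass tumbler, 72 mm across, 110 mm high, origin at the centre of its underside; standing near, leave alone.

How it is judged (in metres and radians):
On the way, in this order (a step that is already met when the one before it is completed fails the run):
1. the button is held in flush by the fingers, with the extension still at its old hole (value of joint button above 0.0025 m and value of joint extension below 0.004 m and contact force between the fingers and button above 1 N), for 0.1 s.
2. with the button standing out of the next hole, the extension is tugged outwards against it with more than 6 N (value of joint button below 0.0012 m and value of joint extension between 0.02 and 0.05 m and contact force between button and next_hole_c0 above 6 N), for 0.3 s.
At the end, for the whole second after the job is handed in: The extension rests in the very next hole (20 to 50 mm farther out) with the button standing out of it again (less than 1.2 mm pressed in), at rest and released; mug, tumbler and soap bottle not moved more than 20 mm nor tipped (value of joint button below 0.0012 m and value of joint extension between 0.02 and 0.05 m and velocity of joint extension between -0.005 and 0.005 m/s); the robot touches nothing.
It fails at once if the tube is forced against the button with more than 20 N (contact force between button and extension above 20 N).
It fails at once if the mug is knocked away or tipped (distance of mug from where it was at the start of the episode above 0.02 m or angle between mug's own z axis and vertical above 0.3 rad).
It fails at once if the soap bottle is knocked away or tipped (distance of soap from where it was at the start of the episode above 0.02 m or angle between soap's own z axis and vertical above 0.3 rad).
It fails at once if the tumbler is knocked away or tipped (distance of tumbler from where it was at the start of the episode above 0.02 m or angle between tumbler's own z axis and vertical above 0.3 rad).
It also fails if it takes over 64 s, if anything falls off the work surface, if the arm or the gripper's body presses on something with over 40 N, if the wrist force passes 120 N, or if a joint passes its speed limit or range.

## Robot

A 7-joint arm with a two-finger parallel gripper is mounted at the origin on the work surface. World frame = base frame: x ahead of the robot, y to its left, z up, the work surface at z = 0. Lengths are in mm, angles in rad, forces in N, time in s.
With the tool pointing down it reaches from about 400 to 875 mm from the base axis. Payload 4.4 kg.
Tool frame: the origin (TCP) lies midway between the tips of the shut fingers; the grasp point (between the pads) lies 19 mm behind it; z points along the fingers, y is the line along which they close (so a half turn about z gives the same grasp; the last joint's range is limited). The gripper opens to 85 mm and grips with 20 to 120 N. Pads are 22 mm wide; open, the fingers measure 114 mm over their backs; the gripper's body (76 mm by 85 mm) begins 54 mm behind the grasp point. The pads swing forward as they close: fully open they stand 13 mm farther back than shut.
Start: joints at [-1.322, 0.628, 0.038, 1.517, -0.027, 0.996, -0.02], TCP at [201.233, 618.08, 231.313] pointing down, gripper open.
Joint ranges: [-3.06, 3.06], [-0.37, 2.12], [-1.25, 1.32], [0.18, 2.47], [-1.1, 4.24], [0.23, 1.98], [-2.94, 2.94]. Speed limits (rad/s): [2.57, 2.57, 3.14, 3.14, 3.14, 3.14, 3.14].

## Interface

Orientations are given as [roll, pitch, yaw] about the fixed x, y, z axes, in that order (R = Rz(yaw) Ry(pitch) Rx(roll)).
In Python, from cell import read_state, get_image, finish_job gives the robot as it stands.
- The arm moves only by the tool send_rows, never from a script. Its argument "series" is a list of rows, each an object of numbers: "ax", "ay", "az": the turn, a rotation vector about the tool's x, y, z in rad; "dx", "dy", "dz": the shift along the tool's x, y, z in cm; "hand": the closure, from 0 (fully open) to 1 (shut). In form: [{"ax": .., "ay": .., "az": .., "dx": .., "dy": .., "dz": .., "hand": ..}, ...]. A call has 1 to 10 rows; each row is the pose to reach, as a shift and turn from the pose commanded when the call began, along the tool's axes at that moment; what a row does not reach only later rows make up. A row lasts 1/10 s, in which the tool goes at most 50 mm and 8.59 degrees, less where a joint would pass 70% of its speed; a pose out of reach is approached as far as the arm can. A call with a gripper value outside its range is refused whole. The fingers move at their own pace and stop on an object; the grip force is fixed at half the most. Time passes only in rows, so rows that repeat a pose let the fingers close. It gives the time, the measured TCP pose, the force, the opening and the grip force at its end, in the units of the state.
- read_state(): the state, without advancing time (a new reading comes with each control period).
- get_image(name): name is "scene" or "top"; returns a dict with "pixels" (420x560x3 uint8, red, green, blue), "mtx" (3x3 intrinsics, pixels), "R" (3x3) and "t" (3): a world point X has camera coordinates R X + t. Camera axes: x right, y down, z forward; pixel columns grow to the right and rows downward; lengths in mm; the calibration is good to about 2 mm. A picture is of the moment at which its call begins. There is no depth.
- finish_job(): hands the job in; it is judged then, once.
The state is a dict: "clock": time; "qpos": joint angles; "qd": joint speeds; "tau": joint torques, N m; "eef_pos": TCP position; "tool_rot": TCP orientation; "force": force on the tool from outside, world axes, zero at the start; "torque": the same for the moment, N m; "width": finger opening in mm; "gripper_force": force on a finger pad.
Only numpy, scipy, OpenCV 4.12 (cv2) and the standard library are available. Lean on these libraries where they do the work, as an engineer would, in place of code of your own. Each camera call takes 0.05 s, during which the arm holds its last target. There are 200 camera calls.

## Working session

There is one attempt and no reset: what is moved stays moved. The work goes in short steps, Python scripts to look and compute and a tool call to move; the robot and the scene stay as the last step left them, time stands still between calls to the robot, and variables do not carry over. Pictures are saved under pics/ and viewed, at most 10 in all, crops included, and the job is handed in when it is done.

Besides the shell and the picture viewer there is one more tool, called after "Emit:" in YAML: its name, and indented under it one key for each argument. send_rows: Moves the arm, as the interface text tells. Its arguments: {"type":"object","properties":{"series":{"type":"array","items":{"type":"object","properties":{"ax":{"type":"number"},"ay":{"type":"number"},"az":{"type":"number"},"dx":{"type":"number"},"dy":{"type":"number"},"dz":{"type":"number"},"hand":{"type":"number"}}}}},"required":["series"]}

```bash
mkdir -p pics; python3 - <<'E'
from cell import *
import cv2,numpy as np
for n in("scene","top"):
    d=get_image(n);cv2.imwrite(f"pics/{n}0.png",d["pixels"][:,:,::-1]);np.savez(n+"0.npz",**d)
    print(n,d["mtx"],(-d["R"].T@d["t"]).round(),d["R"].round(3))
print(read_state())
E
```

```text
scene [[379.49184722   0.         277.62803803]
 [  0.         379.49184722 206.35593986]
 [  0.           0.           1.        ]] [ 862. -221.  854.] [[ 0.846  0.533 -0.002]
 [ 0.433 -0.689 -0.581]
 [-0.311  0.491 -0.814]]
top [[491.95430954   0.         279.69963344]
 [  0.         491.95430954 207.19970058]
 [  0.           0.           1.        ]] [ 409.  247. 1117.] [[-0.009 -1.     0.002]
 [-0.99   0.008 -0.138]
 [ 0.138 -0.003 -0.99 ]]
{'clock': 0.1, 'qpos': array([-1.32179356,  0.62923492,  0.03843455,  1.51828967, -0.02702365,
        0.99630038, -0.019989  ]), 'qd': array([-0.00040283, -0.0024473 , -0.00255206, -0.00260387, -0.00103097,
        0.00199898,  0.0016224 ]), 'tau': array([ 3.34883443e-03, -5.64532042e+01,  1.23055000e+00, -1.93970132e+01,
        1.13032601e-02,  5.42164416e-03,  1.63514915e-05]), 'eef_pos': array([201.04110642, 617.52780815, 230.4860536 ]), 'tool_rot': array([-3.13987752e+00, -9.03188250e-06,  2.82679577e+00]), 'force': array([ 0.30698674,  0.20759667, -0.05129414]), 'torque': array([-0.01738648, -0.04144655, -0.02424203]), 'gripper_force': 0.0, 'width': 85.16871736848745}
```

View pics/scene0.png

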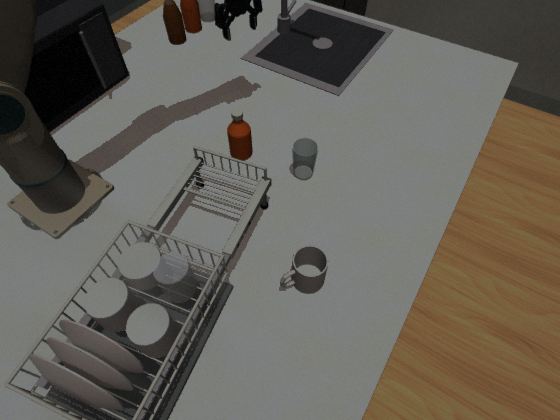

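View pics/top0.png

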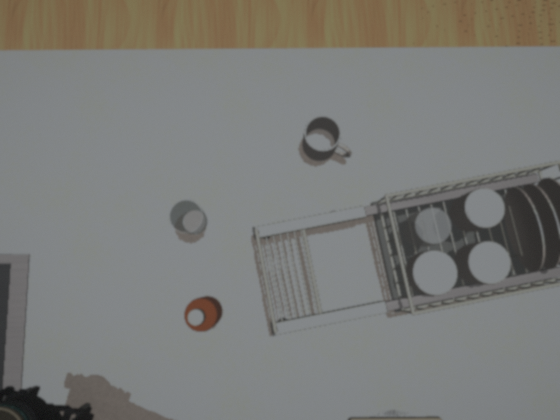

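The top view shows the front sleeve from about (256,233) to (370,210), the basket from x≈388, the mug at (322,138), the tumbler at (190,220) and the soap at (202,314). I'll enlarge the sleeve.

```bash
python3 - <<'E'
import cv2,numpy as np
a=cv2.imread("pics/top0.png")[190:345,240:410]
b=cv2.imread("pics/scene0.png")[140:280,130:290]
f=lambda i:cv2.resize(np.clip(i.astype(float)*1.7,0,255).astype(np.uint8),(395,370),interpolation=cv2.INTER_CUBIC)
cv2.imwrite("pics/crop0.png",np.hstack([f(a),f(b)]))
E
```

```text
(no output)
```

View pics/crop0.png

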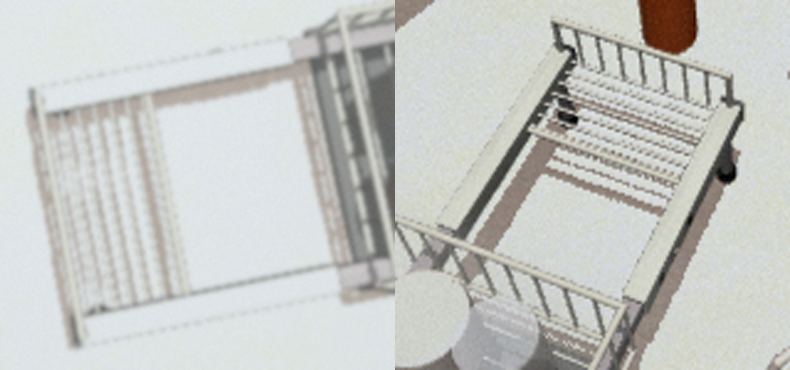

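```bash
cat >h.py <<'E'
import numpy as np
def ray(n,u,v,z,d=None):
    d=np.load(n+"0.npz") if d is None else d
    c=-d["R"].T@d["t"];r=d["R"].T@np.linalg.solve(d["mtx"],[u,v,1]);return c+r*(z-c[2])/r[2]
E
python3 - <<'E'
from h import *
T=lambda x,y,z=97:ray("top",240+x*170/395,190+y*155/370,z)
S=lambda x,y,z=97:ray("scene",130+(x-395)*160/395,140+y*140/370,z)
for k,p in dict(fe0=T(45,87),fe1=T(288,38),be0=T(45,112),be1=T(290,64),btn=T(215,50,85),r0=T(80,314),r1=T(342,265),
  s_mf=S(640,301),s_mb=S(623,298),s_ef=S(742,105),s_eb=S(717,103),sr0=S(435,224),sr1=S(553,50)).items():print(k,p.round(1))
print(ray("top",322,138,48),ray("top",190,220,55),ray("top",202,314,80))
E
```

```text
fe0 [510.1 286.3  97. ]
fe1 [551.5  67.2  97. ]
be0 [488.3 286.4  97. ]
be1 [528.5  66.1  97. ]
btn [543.  131.9  85. ]
r0 [316.3 256.4  97. ]
r1 [355.2  26.1  97. ]
s_mf [550.2  66.5  97. ]
s_mb [535.3  60.6  97. ]
s_ef [511.9 297.6  97. ]
s_eb [488.3 285.8  97. ]
sr0 [337.   24.6  97. ]
sr1 [297.9 248.9  97. ]
[712.56452023 147.53629337  48.        ] [529.6438185  438.50270667  55.        ] [331.26973763 405.99446677  80.        ]
```

Emit:
send_rows:
  series:
    - {"dx": -3, "dy": -2.3, "az": 0.1, "hand": 0}
    - {"dx": -6, "dy": -4.7, "az": 0.2, "hand": 0}
    - {"dx": -9, "dy": -7, "az": 0.3, "hand": 0}
    - {"dx": -12, "dy": -9.4, "az": 0.4, "hand": 0}
    - {"dx": -15, "dy": -11.7, "az": 0.5, "hand": 0}
    - {"dx": -18, "dy": -14.1, "az": 0.6, "hand": 0}
    - {"dx": -21, "dy": -16.4, "az": 0.7, "hand": 0}
    - {"dx": -24, "dy": -18.8, "az": 0.8, "hand": 0}
    - {"dx": -26, "dy": -20.3, "az": 0.9, "hand": 0}
    - {"dx": -26, "dy": -20.3, "az": 0.9, "hand": 0}

```text
invalid input at $.series[0]: expected keys ax, ay, az, dx, dy, dz, hand
```

```bash
cat >>h.py <<'E'
from scipy.spatial.transform import Rotation as Ro
def to(x,y,z,yaw):
    from cell import read_state
    s=read_state();R=Ro.from_euler("xyz",s["tool_rot"]);G=Ro.from_euler("xyz",[np.pi,0,yaw])
    print(s["clock"],s["eef_pos"].round(1),s["tool_rot"].round(3),"F",s["force"].round(1),"w",round(s["width"],1),"q",s["qpos"].round(2))
    print("d cm",(R.inv().apply(np.array([x,y,z])-s["eef_pos"])/10).round(2),"a",(R.inv()*G).as_rotvec().round(3))
E
python3 -c "
from h import *;to(529,130,190,1.749)"
```

```text
0.1 [201.  617.5 230.5] [-3.14  -0.     2.827] F [ 0.3  0.2 -0.1] w 85.2 q [-1.32  0.63  0.04  1.52 -0.03  1.   -0.02]
d cm [-46.28 -36.2    4.11] a [-2.000e-03  1.000e-03  1.078e+00]
```

Emit:
send_rows:
  series:
    - {"ax": 0, "ay": 0, "dz": 0, "dx": -3, "dy": -2.3, "az": 0.1, "hand": 0}
    - {"ax": 0, "ay": 0, "dz": 0, "dx": -6, "dy": -4.7, "az": 0.2, "hand": 0}
    - {"ax": 0, "ay": 0, "dz": 0, "dx": -9, "dy": -7, "az": 0.3, "hand": 0}
    - {"ax": 0, "ay": 0, "dz": 0, "dx": -12, "dy": -9.4, "az": 0.4, "hand": 0}
    - {"ax": 0, "ay": 0, "dz": 0, "dx": -15, "dy": -11.7, "az": 0.5, "hand": 0}
    - {"ax": 0, "ay": 0, "dz": 0, "dx": -18, "dy": -14.1, "az": 0.6, "hand": 0}
    - {"ax": 0, "ay": 0, "dz": 0, "dx": -21, "dy": -16.4, "az": 0.7, "hand": 0}
    - {"ax": 0, "ay": 0, "dz": 0, "dx": -24, "dy": -18.8, "az": 0.8, "hand": 0}
    - {"ax": 0, "ay": 0, "dz": 0, "dx": -26, "dy": -20.3, "az": 0.9, "hand": 0}
    - {"ax": 0, "ay": 0, "dz": 0, "dx": -26, "dy": -20.3, "az": 0.9, "hand": 0}

```text
clock: 1.1
eef_pos: [388.1, 340.4, 231.3]
tool_rot: [3.141, 0.003, 1.918]
force: [0.0, -0.5, 0.4]
width: 85.3
gripper_force: 0.0
```

```bash
python3 -c "
from h import *;to(529,130,190,1.749)"
```

```text
1.1 [388.1 340.4 231.3] [3.141e+00 3.000e-03 1.918e+00] F [ 0.  -0.5  0.4] w 85.3 q [-0.99  0.45  0.3   1.89 -0.18  0.82 -0.25]
d cm [-24.57   6.09   4.2 ] a [0.001 0.003 0.169]
```

Emit:
send_rows:
  series:
    - {"ax": 0, "ay": 0, "dz": 0.5, "dx": -3, "dy": 0.8, "az": 0.05, "hand": 0}
    - {"ax": 0, "ay": 0, "dz": 1, "dx": -6, "dy": 1.5, "az": 0.1, "hand": 0}
    - {"ax": 0, "ay": 0, "dz": 1.5, "dx": -10, "dy": 2.5, "az": 0.15, "hand": 0}
    - {"ax": 0, "ay": 0, "dz": 2, "dx": -14, "dy": 3.5, "az": 0.169, "hand": 0}
    - {"ax": 0, "ay": 0, "dz": 3, "dx": -18, "dy": 4.5, "az": 0.169, "hand": 0}
    - {"ax": 0, "ay": 0, "dz": 4.2, "dx": -22, "dy": 5.5, "az": 0.169, "hand": 0}
    - {"ax": 0, "ay": 0, "dz": 4.2, "dx": -24.5, "dy": 6.1, "az": 0.169, "hand": 0}
    - {"ax": 0, "ay": 0, "dz": 4.2, "dx": -24.5, "dy": 6.1, "az": 0.169, "hand": 0}
    - {"ax": 0, "ay": 0, "dz": 4.2, "dx": -24.5, "dy": 6.1, "az": 0.169, "hand": 0}

```text
clock: 2.0
eef_pos: [527.9, 136.7, 188.9]
tool_rot: [-3.141, -0.001, 1.758]
force: [-0.4, -0.5, 0.5]
width: 85.4
gripper_force: 0.0
```

```bash
python3 - <<'E'
from h import *
from cell import *
import cv2
to(529,130,64,1.749)
o=[]
for n,r in(("scene",(120,290,140,320)),("top",(150,290,250,400))):
    d=get_image(n);np.savez(n+"1.npz",**d);a,b,c,e=r
    o.append(cv2.resize(np.clip(d["pixels"][a:b,c:e,::-1]*1.7,0,255).astype(np.uint8),(398,375),interpolation=cv2.INTER_CUBIC))
cv2.imwrite("pics/c1.png",np.hstack(o))
E
```

```text
2.0 [527.9 136.7 188.9] [-3.141e+00 -1.000e-03  1.758e+00] F [-0.4 -0.5  0.5] w 85.4 q [-0.51  0.55  0.32  1.86 -0.24  0.76  0.12]
d cm [-0.69 -0.   12.49] a [-0.001 -0.001  0.009]
```

View pics/c1.png

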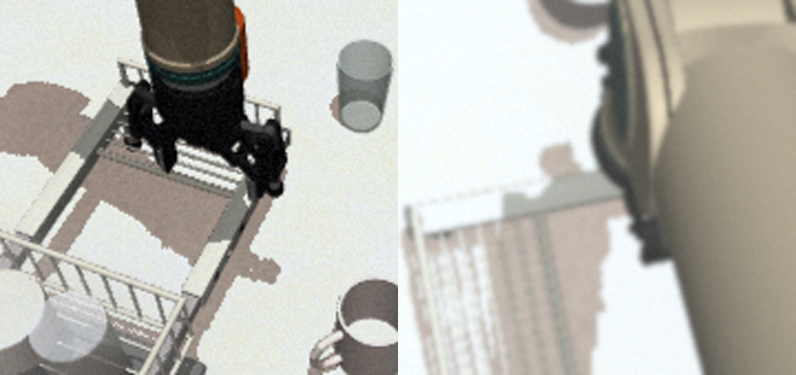

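The scene view shows the open fingers in line with the front rail and straddling it, and everything beside it is clear. I'll descend.

Emit:
send_rows:
  series:
    - {"ax": 0, "ay": 0, "az": 0.009, "dx": -0.3, "dy": 0, "dz": 2, "hand": 0}
    - {"ax": 0, "ay": 0, "az": 0.009, "dx": -0.65, "dy": 0, "dz": 4, "hand": 0}
    - {"ax": 0, "ay": 0, "az": 0.009, "dx": -0.65, "dy": 0, "dz": 6, "hand": 0}
    - {"ax": 0, "ay": 0, "az": 0.009, "dx": -0.65, "dy": 0, "dz": 8, "hand": 0}
    - {"ax": 0, "ay": 0, "az": 0.009, "dx": -0.65, "dy": 0, "dz": 9.5, "hand": 0}
    - {"ax": 0, "ay": 0, "az": 0.009, "dx": -0.65, "dy": 0, "dz": 11, "hand": 0}
    - {"ax": 0, "ay": 0, "az": 0.009, "dx": -0.65, "dy": 0, "dz": 12, "hand": 0}
    - {"ax": 0, "ay": 0, "az": 0.009, "dx": -0.65, "dy": 0, "dz": 12.5, "hand": 0}
    - {"ax": 0, "ay": 0, "az": 0.009, "dx": -0.65, "dy": 0, "dz": 12.5, "hand": 0}

```text
clock: 3.0
eef_pos: [528.9, 130.5, 64.0]
tool_rot: [-3.141, -0.0, 1.75]
force: [0.4, -0.1, 0.2]
width: 85.6
gripper_force: 0.0
```

```bash
python3 - <<'E'
from h import *
from cell import *
import cv2
to(529,130,64,1.749)
d=get_image("scene");np.savez("scene2.npz",**d)
cv2.imwrite("pics/c2.png",cv2.resize(np.clip(d["pixels"][150:300,160:310,::-1]*1.7,0,255).astype(np.uint8),(600,600),interpolation=cv2.INTER_CUBIC))
for n,p in dict(btn=(541,132,85),top=(529,130,97)).items():
    q=d["mtx"]@(d["R"]@np.array(p)+d["t"]);print(n,(q[:2]/q[2]-[160,150])*4)
E
```

```text
3.0 [528.9 130.5  64. ] [-3.141 -0.     1.75 ] F [ 0.4 -0.1  0.2] w 85.6 q [-0.44  0.74  0.22  1.95 -0.32  0.49  0.2 ]
d cm [-0.05  0.   -0.  ] a [-0.001 -0.     0.001]
btn [332.39478628 335.01855063]
top [312.18659656 317.52016544]
```

View pics/c2.png

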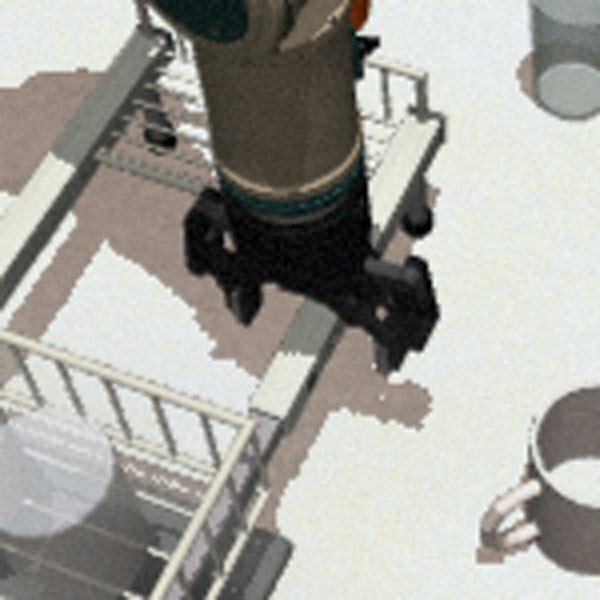

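The fingers stand on both sides of the sleeve, with the sleeve mouth near (265,410) in the crop. Before closing, I'll check the button spot in the first scene image.

```bash
python3 - <<'E'
from h import *
import cv2
a=np.load("scene0.npz")["pixels"][170:270,200:300,::-1];b=np.load("top0.npz")["pixels"][185:245,300:380,::-1]
f=lambda i,s:cv2.resize(np.clip(i*1.7,0,255).astype(np.uint8),s,interpolation=cv2.INTER_NEAREST)
cv2.imwrite("pics/c3.png",np.hstack([f(a,(400,400)),f(b,(400,400))]))
for u,v in((250,222),(240,238),(243.1,233.8)):print(u,v,ray("scene",u,v,85))
E
```

```text
250 222 [535.94114984 168.08908292  85.        ]
240 238 [541.56799362 118.57737287  85.        ]
243.1 233.8 [541.07516327 131.89888507  85.        ]
```

View pics/c3.png

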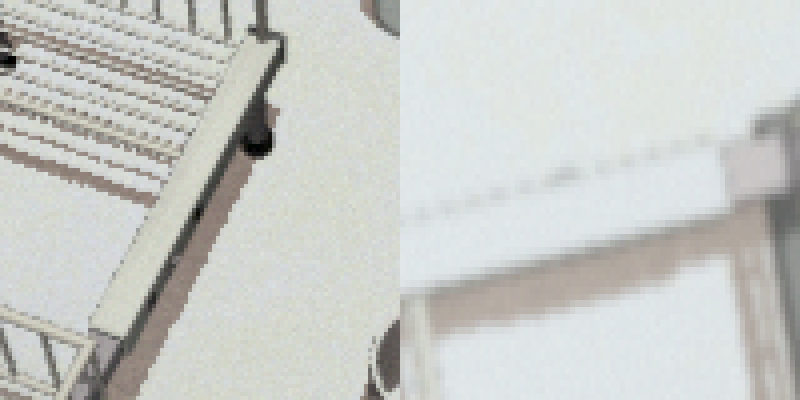

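The button is the light spot at scene (244.5,235) and top (333,211), which matches y≈132 on the front face. The next hole is the dark spot at scene (238,244.5), about 35 mm towards the mouth. I'll close on it.

Emit:
send_rows:
  series:
    - {"ax": 0, "ay": 0, "az": 0, "dx": 0, "dy": 0, "dz": 0, "hand": 0.2}
    - {"ax": 0, "ay": 0, "az": 0, "dx": 0, "dy": 0, "dz": 0, "hand": 0.4}
    - {"ax": 0, "ay": 0, "az": 0, "dx": 0, "dy": 0, "dz": 0, "hand": 0.55}
    - {"ax": 0, "ay": 0, "az": 0, "dx": 0, "dy": 0, "dz": 0, "hand": 0.6}
    - {"ax": 0, "ay": 0, "az": 0, "dx": 0, "dy": 0, "dz": 0, "hand": 0.65}
    - {"ax": 0, "ay": 0, "az": 0, "dx": 0, "dy": 0, "dz": 0, "hand": 0.65}

```text
clock: 3.65
eef_pos: [529.4, 129.8, 64.4]
tool_rot: [3.142, -0.0, 1.749]
force: [0.6, 0.1, 0.2]
width: 30.1
gripper_force: 0.0
```

Emit:
send_rows:
  series:
    - {"ax": 0, "ay": 0, "az": 0, "dx": 0, "dy": 0, "dz": 0, "hand": 0.7}
    - {"ax": 0, "ay": 0, "az": 0, "dx": 0, "dy": 0, "dz": 0, "hand": 0.75}
    - {"ax": 0, "ay": 0, "az": 0, "dx": 0, "dy": 0, "dz": 0, "hand": 0.8}
    - {"ax": 0, "ay": 0, "az": 0, "dx": 0, "dy": 0, "dz": 0, "hand": 0.8}

```text
clock: 4.05
eef_pos: [528.0, 129.5, 64.5]
tool_rot: [-3.139, -0.0, 1.75]
force: [-3.7, 0.4, 5.9]
width: 23.4
gripper_force: 59.5
```

Emit:
send_rows:
  series:
    - {"ax": 0, "ay": 0, "az": 0, "dx": 0, "dy": 0, "dz": 0, "hand": 0.8}
    - {"ax": 0, "ay": 0, "az": 0, "dx": 0, "dy": 0, "dz": 0, "hand": 0.8}
    - {"ax": 0, "ay": 0, "az": 0, "dx": 0.05, "dy": 0, "dz": 0, "hand": 0.8}
    - {"ax": 0, "ay": 0, "az": 0, "dx": 0.1, "dy": 0, "dz": 0, "hand": 0.8}

```text
clock: 4.45
eef_pos: [528.0, 129.5, 64.5]
tool_rot: [-3.139, 0.001, 1.749]
force: [-2.7, -2.5, 5.8]
width: 23.3
gripper_force: 59.5
```

Emit:
send_rows:
  series:
    - {"ax": 0, "ay": 0, "az": 0, "dx": 0.05, "dy": 0, "dz": 0, "hand": 0.8}
    - {"ax": 0, "ay": 0, "az": 0, "dx": 0.1, "dy": 0, "dz": 0, "hand": 0.8}
    - {"ax": 0, "ay": 0, "az": 0, "dx": 0.15, "dy": 0, "dz": 0, "hand": 0.8}

```text
clock: 4.75
eef_pos: [527.9, 129.9, 64.5]
tool_rot: [-3.139, 0.002, 1.749]
force: [-2.4, -5.7, 4.9]
width: 23.3
gripper_force: 59.5
```

Emit:
send_rows:
  series:
    - {"ax": 0, "ay": 0, "az": 0, "dx": 0.05, "dy": 0, "dz": 0, "hand": 0.8}
    - {"ax": 0, "ay": 0, "az": 0, "dx": 0.1, "dy": 0, "dz": 0, "hand": 0.8}
    - {"ax": 0, "ay": 0, "az": 0, "dx": 0.15, "dy": 0, "dz": 0, "hand": 0.8}

```text
clock: 5.05
eef_pos: [527.7, 131.2, 64.5]
tool_rot: [-3.139, 0.002, 1.748]
force: [-3.1, -6.5, 6.0]
width: 23.3
gripper_force: 59.6
```

Emit:
send_rows:
  series:
    - {"ax": 0, "ay": 0, "az": 0, "dx": 0.05, "dy": 0, "dz": 0, "hand": 0.8}
    - {"ax": 0, "ay": 0, "az": 0, "dx": 0.1, "dy": 0, "dz": 0, "hand": 0.8}
    - {"ax": 0, "ay": 0, "az": 0, "dx": 0.15, "dy": 0, "dz": 0, "hand": 0.8}

```text
clock: 5.35
eef_pos: [527.5, 132.1, 64.5]
tool_rot: [-3.139, 0.003, 1.748]
force: [-1.9, -7.6, 5.7]
width: 23.3
gripper_force: 59.4
```

Emit:
send_rows:
  series:
    - {"ax": 0, "ay": 0, "az": 0, "dx": 0.05, "dy": 0, "dz": 0, "hand": 0.8}
    - {"ax": 0, "ay": 0, "az": 0, "dx": 0.1, "dy": 0, "dz": 0, "hand": 0.8}
    - {"ax": 0, "ay": 0, "az": 0, "dx": 0.15, "dy": 0, "dz": 0, "hand": 0.8}
    - {"ax": 0, "ay": 0, "az": 0, "dx": 0.2, "dy": 0, "dz": 0, "hand": 0.8}

```text
clock: 5.75
eef_pos: [527.3, 132.8, 64.5]
tool_rot: [-3.139, 0.004, 1.748]
force: [-2.3, -10.3, 5.7]
width: 23.2
gripper_force: 59.3
```

Emit:
send_rows:
  series:
    - {"ax": 0, "ay": 0, "az": 0, "dx": 0.05, "dy": 0, "dz": 0, "hand": 0.8}
    - {"ax": 0, "ay": 0, "az": 0, "dx": 0.1, "dy": 0, "dz": 0, "hand": 0.8}
    - {"ax": 0, "ay": 0, "az": 0, "dx": 0.1, "dy": 0, "dz": 0, "hand": 0.8}

```text
clock: 6.05
eef_pos: [527.2, 133.4, 64.5]
tool_rot: [-3.139, 0.005, 1.747]
force: [-1.5, -10.5, 6.2]
width: 23.1
gripper_force: 58.9
```

Emit:
send_rows:
  series:
    - {"ax": 0, "ay": 0, "az": 0, "dx": 0.05, "dy": 0, "dz": 0, "hand": 0.8}
    - {"ax": 0, "ay": 0, "az": 0, "dx": 0.1, "dy": 0, "dz": 0, "hand": 0.8}
    - {"ax": 0, "ay": 0, "az": 0, "dx": 0.15, "dy": 0, "dz": 0, "hand": 0.8}
    - {"ax": 0, "ay": 0, "az": 0, "dx": 0.15, "dy": 0, "dz": 0, "hand": 0.8}

```text
clock: 6.45
eef_pos: [526.6, 137.1, 64.5]
tool_rot: [-3.139, 0.002, 1.748]
force: [-3.3, -5.2, 6.3]
width: 23.4
gripper_force: 59.1
```

Emit:
send_rows:
  series:
    - {"ax": 0, "ay": 0, "az": 0, "dx": 0.15, "dy": 0, "dz": 0, "hand": 0.8}
    - {"ax": 0, "ay": 0, "az": 0, "dx": 0.3, "dy": 0, "dz": 0, "hand": 0.8}
    - {"ax": 0, "ay": 0, "az": 0, "dx": 0.45, "dy": 0, "dz": 0, "hand": 0.8}
    - {"ax": 0, "ay": 0, "az": 0, "dx": 0.6, "dy": 0, "dz": 0, "hand": 0.8}
    - {"ax": 0, "ay": 0, "az": 0, "dx": 0.75, "dy": 0, "dz": 0, "hand": 0.8}
    - {"ax": 0, "ay": 0, "az": 0, "dx": 0.9, "dy": 0, "dz": 0, "hand": 0.8}
    - {"ax": 0, "ay": 0, "az": 0, "dx": 1.05, "dy": 0, "dz": 0, "hand": 0.8}
    - {"ax": 0, "ay": 0, "az": 0, "dx": 1.2, "dy": 0, "dz": 0, "hand": 0.8}
    - {"ax": 0, "ay": 0, "az": 0, "dx": 1.35, "dy": 0, "dz": 0, "hand": 0.8}
    - {"ax": 0, "ay": 0, "az": 0, "dx": 1.5, "dy": 0, "dz": 0, "hand": 0.8}

```text
clock: 7.45
eef_pos: [523.8, 151.7, 64.5]
tool_rot: [-3.139, 0.003, 1.749]
force: [-3.0, -5.3, 6.1]
width: 23.2
gripper_force: 59.5
```

Emit:
send_rows:
  series:
    - {"ax": 0, "ay": 0, "az": 0, "dx": 0.06, "dy": 0, "dz": 0, "hand": 0.8}
    - {"ax": 0, "ay": 0, "az": 0, "dx": 0.12, "dy": 0, "dz": 0, "hand": 0.8}
    - {"ax": 0, "ay": 0, "az": 0, "dx": 0.18, "dy": 0, "dz": 0, "hand": 0.8}
    - {"ax": 0, "ay": 0, "az": 0, "dx": 0.24, "dy": 0, "dz": 0, "hand": 0.8}
    - {"ax": 0, "ay": 0, "az": 0, "dx": 0.3, "dy": 0, "dz": 0, "hand": 0.8}
    - {"ax": 0, "ay": 0, "az": 0, "dx": 0.35, "dy": 0, "dz": 0, "hand": 0.8}
    - {"ax": 0, "ay": 0, "az": 0, "dx": 0.4, "dy": 0, "dz": 0, "hand": 0.8}
    - {"ax": 0, "ay": 0, "az": 0, "dx": 0.45, "dy": 0, "dz": 0, "hand": 0.8}
    - {"ax": 0, "ay": 0, "az": 0, "dx": 0.5, "dy": 0, "dz": 0, "hand": 0.8}

```text
clock: 8.35
eef_pos: [522.5, 158.5, 64.5]
tool_rot: [-3.139, 0.001, 1.75]
force: [-3.4, -2.9, 6.5]
width: 23.2
gripper_force: 58.9
```

Emit:
send_rows:
  series:
    - {"ax": 0, "ay": 0, "az": 0, "dx": 0.05, "dy": 0, "dz": 0, "hand": 0.8}
    - {"ax": 0, "ay": 0, "az": 0, "dx": 0.1, "dy": 0, "dz": 0, "hand": 0.8}
    - {"ax": 0, "ay": 0, "az": 0, "dx": 0.15, "dy": 0, "dz": 0, "hand": 0.8}
    - {"ax": 0, "ay": 0, "az": 0, "dx": 0.2, "dy": 0, "dz": 0, "hand": 0.8}

```text
clock: 8.75
eef_pos: [522.3, 159.9, 64.5]
tool_rot: [-3.139, 0.001, 1.749]
force: [-4.1, -3.0, 7.4]
width: 23.6
gripper_force: 58.9
```

Emit:
send_rows:
  series:
    - {"ax": 0, "ay": 0, "az": 0, "dx": 0.05, "dy": 0, "dz": 0, "hand": 0.8}
    - {"ax": 0, "ay": 0, "az": 0, "dx": 0.1, "dy": 0, "dz": 0, "hand": 0.8}
    - {"ax": 0, "ay": 0, "az": 0, "dx": 0.15, "dy": 0, "dz": 0, "hand": 0.8}
    - {"ax": 0, "ay": 0, "az": 0, "dx": 0.2, "dy": 0, "dz": 0, "hand": 0.8}

```text
clock: 9.15
eef_pos: [522.1, 160.7, 64.5]
tool_rot: [-3.139, 0.002, 1.749]
force: [-2.6, -6.3, 6.9]
width: 23.4
gripper_force: 59.0
```

Emit:
send_rows:
  series:
    - {"ax": 0, "ay": 0, "az": 0, "dx": 0.05, "dy": 0, "dz": 0, "hand": 0.8}
    - {"ax": 0, "ay": 0, "az": 0, "dx": 0.1, "dy": 0, "dz": 0, "hand": 0.8}
    - {"ax": 0, "ay": 0, "az": 0, "dx": 0.15, "dy": 0, "dz": 0, "hand": 0.8}

```text
clock: 9.45
eef_pos: [522.1, 161.0, 64.5]
tool_rot: [-3.139, 0.004, 1.748]
force: [-3.3, -8.2, 6.7]
width: 23.1
gripper_force: 59.0
```

Emit:
send_rows:
  series:
    - {"ax": 0, "ay": 0, "az": 0, "dx": 0.05, "dy": 0, "dz": 0, "hand": 0.8}
    - {"ax": 0, "ay": 0, "az": 0, "dx": 0.1, "dy": 0, "dz": 0, "hand": 0.8}
    - {"ax": 0, "ay": 0, "az": 0, "dx": 0.15, "dy": 0, "dz": 0, "hand": 0.8}
    - {"ax": 0, "ay": 0, "az": 0, "dx": 0.18, "dy": 0, "dz": 0, "hand": 0.8}
    - {"ax": 0, "ay": 0, "az": 0, "dx": 0.18, "dy": 0, "dz": 0, "hand": 0.8}

```text
clock: 9.95
eef_pos: [522.0, 161.3, 64.5]
tool_rot: [-3.139, 0.005, 1.747]
force: [-2.2, -10.5, 6.9]
width: 23.5
gripper_force: 59.1
```

Emit:
send_rows:
  series:
    - {"ax": 0, "ay": 0, "az": 0, "dx": 0.05, "dy": 0, "dz": 0, "hand": 0.8}
    - {"ax": 0, "ay": 0, "az": 0, "dx": 0.1, "dy": 0, "dz": 0, "hand": 0.8}
    - {"ax": 0, "ay": 0, "az": 0, "dx": 0.13, "dy": 0, "dz": 0, "hand": 0.8}
    - {"ax": 0, "ay": 0, "az": 0, "dx": 0.13, "dy": 0, "dz": 0, "hand": 0.8}
    - {"ax": 0, "ay": 0, "az": 0, "dx": 0.13, "dy": 0, "dz": 0, "hand": 0.8}
    - {"ax": 0, "ay": 0, "az": 0, "dx": 0.13, "dy": 0, "dz": 0, "hand": 0.8}
    - {"ax": 0, "ay": 0, "az": 0, "dx": 0.13, "dy": 0, "dz": 0, "hand": 0.8}

```text
clock: 10.65
eef_pos: [521.9, 161.6, 64.5]
tool_rot: [-3.139, 0.006, 1.747]
force: [-2.5, -13.0, 7.5]
width: 23.1
gripper_force: 59.1
```

Emit:
send_rows:
  series:
    - {"ax": 0, "ay": 0, "az": 0, "dx": 0.04, "dy": 0, "dz": 0, "hand": 0.8}
    - {"ax": 0, "ay": 0, "az": 0, "dx": 0.08, "dy": 0, "dz": 0, "hand": 0.8}
    - {"ax": 0, "ay": 0, "az": 0, "dx": 0.08, "dy": 0, "dz": 0, "hand": 0.8}
    - {"ax": 0, "ay": 0, "az": 0, "dx": 0.08, "dy": 0, "dz": 0, "hand": 0.8}
    - {"ax": 0, "ay": 0, "az": 0, "dx": 0.08, "dy": 0, "dz": 0, "hand": 0.8}
    - {"ax": 0, "ay": 0, "az": 0, "dx": 0.08, "dy": 0, "dz": 0, "hand": 0.8}

```text
clock: 11.25
eef_pos: [521.9, 161.8, 64.5]
tool_rot: [-3.139, 0.007, 1.746]
force: [-1.6, -13.9, 6.3]
width: 23.3
gripper_force: 59.1
```

Emit:
send_rows:
  series:
    - {"ax": 0, "ay": 0, "az": 0, "dx": -0.15, "dy": 0, "dz": 0, "hand": 0.8}
    - {"ax": 0, "ay": 0, "az": 0, "dx": -0.3, "dy": 0, "dz": 0, "hand": 0.8}
    - {"ax": 0, "ay": 0, "az": 0, "dx": -0.45, "dy": 0, "dz": 0, "hand": 0.8}
    - {"ax": 0, "ay": 0, "az": 0, "dx": -0.55, "dy": 0, "dz": 0, "hand": 0.8}
    - {"ax": 0, "ay": 0, "az": 0, "dx": -0.55, "dy": 0, "dz": 0, "hand": 0.8}

```text
clock: 11.75
eef_pos: [522.1, 161.2, 64.5]
tool_rot: [-3.139, 0.002, 1.749]
force: [-3.8, -3.7, 7.0]
width: 23.1
gripper_force: 58.9
```

Emit:
send_rows:
  series:
    - {"ax": 0, "ay": 0, "az": 0, "dx": 0, "dy": 0, "dz": 0, "hand": 0.6}
    - {"ax": 0, "ay": 0, "az": 0, "dx": 0, "dy": 0, "dz": 0, "hand": 0.4}
    - {"ax": 0, "ay": 0, "az": 0, "dx": 0, "dy": 0, "dz": 0, "hand": 0.2}
    - {"ax": 0, "ay": 0, "az": 0, "dx": 0, "dy": 0, "dz": 0, "hand": 0}
    - {"ax": 0, "ay": 0, "az": 0, "dx": 0, "dy": 0, "dz": 0, "hand": 0}
    - {"ax": 0, "ay": 0, "az": 0, "dx": 0, "dy": 0, "dz": 0, "hand": 0}

```text
clock: 12.35
eef_pos: [523.4, 163.3, 64.3]
tool_rot: [3.142, -0.0, 1.749]
force: [-0.1, 0.5, -0.1]
width: 85.7
gripper_force: 0.0
```

Emit:
send_rows:
  series:
    - {"ax": 0, "ay": 0, "az": 0, "dx": 0, "dy": 0, "dz": -1.5, "hand": 0}
    - {"ax": 0, "ay": 0, "az": 0, "dx": 0, "dy": 0, "dz": -3, "hand": 0}
    - {"ax": 0, "ay": 0, "az": 0, "dx": 0, "dy": 0, "dz": -5, "hand": 0}
    - {"ax": 0, "ay": 0, "az": 0, "dx": 0, "dy": 0, "dz": -7, "hand": 0}
    - {"ax": 0, "ay": 0, "az": 0, "dx": 0, "dy": 0, "dz": -9, "hand": 0}
    - {"ax": 0, "ay": 0, "az": 0, "dx": 0, "dy": 0, "dz": -11, "hand": 0}
    - {"ax": 0, "ay": 0, "az": 0, "dx": 0, "dy": 0, "dz": -13, "hand": 0}
    - {"ax": 0, "ay": 0, "az": 0, "dx": 0, "dy": 0, "dz": -15, "hand": 0}
    - {"ax": 0, "ay": 0, "az": 0, "dx": 0, "dy": 0, "dz": -15, "hand": 0}

```text
clock: 13.25
eef_pos: [525.1, 163.5, 216.8]
tool_rot: [3.136, -0.001, 1.749]
force: [0.5, 0.3, 0.9]
width: 85.6
gripper_force: 0.0
```

```bash
python3 - <<'E'
from h import *
from cell import *
import cv2
to(529,130,190,1.749)
o=[]
for n,r in(("scene",(170,270,200,300)),("top",(0,420,0,560))):
    d=get_image(n);a,b,c,e=r
    o.append(cv2.resize(np.clip(d["pixels"][a:b,c:e,::-1]*1.7,0,255).astype(np.uint8),(400,400),interpolation=cv2.INTER_AREA))
cv2.imwrite("pics/c4.png",np.hstack(o))
E
```

```text
13.25 [525.1 163.5 216.8] [ 3.136e+00 -1.000e-03  1.749e+00] F [0.5 0.3 0.9] w 85.6 q [-0.59  0.52  0.35  1.83 -0.23  0.83  0.06]
d cm [-3.37 -0.22  2.68] a [ 0.005 -0.001 -0.   ]
```

View pics/c4.png

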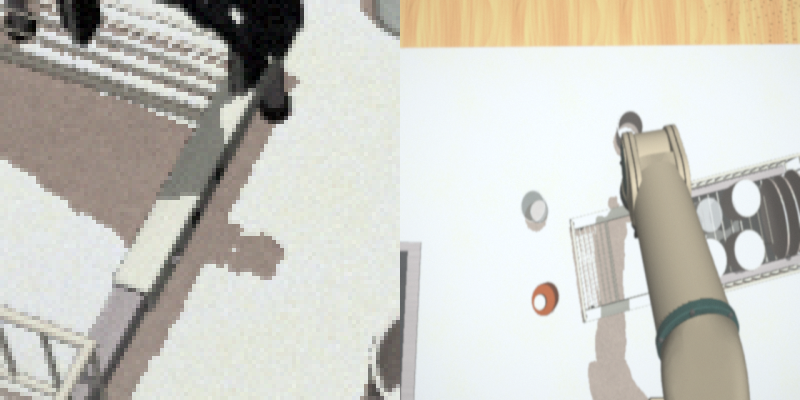

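The sleeve mouth has moved outward to (118,280). The old hole is now dark at (195,213), and the button stands out light at (178,260) in the next hole. The mug, tumbler and soap look undisturbed, and the arm is clear.

```bash
python3 -c "
from cell import *;print(finish_job())"
```

```text
the job is handed in; nothing more can be done
None
```

The extension is about 32 mm farther out, with the button standing out of the next hole; I tugged it at 12–14 N, let go, raised the arm clear and handed the job in (no verdict was returned).

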